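# Put the craft-wire spools on their matching stands

### The arm

A 6-joint arm with a two-finger parallel gripper is mounted at the origin on the work surface. World frame = base frame: x ahead of the robot, y to its left, z up, the work surface at z = 0. Lengths are in m, angles in rad, forces in N, time in s.
With the tool pointing down it reaches from about 0.375 to 0.825 m from the base axis. Payload 5.5 kg.
Tool frame: the origin (TCP) lies on the front face of the gripper's body, between the roots of the fingers; the fingertips stand 73 mm ahead of it and the grasp point (between the pads) lies 54 mm ahead of it (env.tip_extent is the distance from the TCP to the fingertips, in m); z points along the fingers, y is the line along which they close (so a half turn about z gives the same grasp; the last joint's range is limited). The gripper opens to 85 mm and grips with 20 to 120 N. Pads are 22 mm wide; open, the fingers measure 114 mm over their backs; the gripper's body (76 mm by 85 mm) begins 54 mm behind the grasp point. The pads swing forward as they close: fully open they stand 13 mm farther back than shut.
Start: joints at [0, 0.314, -0.047, 1.21, 0, 1.571], TCP at [0.6, -0, 0.304] pointing down, gripper open.
Joint ranges: [-2.67, 2.67], [-0.69, 1.73], [-1.03, 1.25], [-2.08, 2.16], [-1.42, 1.45], [-3.14, 3.14]. Speed limits (rad/s): [2.39, 2.39, 3.01, 3.14, 3.14, 3.14].

### API

Orientations are given as a unit quaternion [w, x, y, z].
In Python, from bench import env gives the robot as it stands.
- The arm moves only by the shell command python3 -m pendant 'ROWS' [FORCE]. ROWS is JSON, a list of rows, each an object with "rotation": the turn, a rotation vector about the tool's x, y, z in units of pi/2 rad (1.0 is pi/2 rad), a list of three; "linear": the shift along the tool's x, y, z in units of 0.12 m (1.0 is 0.12 m), a list of three; "claw": the closure, from -1 (fully open) to 1 (shut). A call has 1 to 5 rows; each row is the pose to reach, as a shift and turn from the pose commanded when the call began, along the tool's axes at that moment; what a row does not reach only later rows make up. A row lasts 1/12 s, in which the tool goes at most 41.7 mm and 7.16 degrees, less where a joint would pass 70% of its speed; a pose out of reach is approached as far as the arm can. A call with a number of a shift or a turn outside -1 to 1 is refused whole. A call with a gripper value outside its range is refused whole. The fingers move at their own pace and stop on an object; FORCE is the grip in N (left out, the last holds). Time passes only in rows, so rows that repeat a pose let the fingers close. It gives the time, the measured TCP pose, the force, the opening and the grip force at its end, in the units of the state.
- env.observe(): the state, without advancing time (a new reading comes with each control period).
- env.capture(name): name is "scene" or "side" or "wrist"; returns a dict with "frame" (400x640x3 uint8, red, green, blue), "fx", "fy", "cx", "cy" (pixels), "dist" ([k1, k2, p1, p2, k3] as OpenCV has them; the pictures are not rectified), "R" (3x3) and "t" (3): a world point X has camera coordinates R X + t. Camera axes: x right, y down, z forward; pixel columns grow to the right and rows downward; lengths in m; the calibration is good to about 2 mm. A picture is of the moment at which its call begins. There is no depth.
- env.job_done(): hands the job in; it is judged then, once.
The state is a dict: "time": time; "joint_positions": joint angles; "qvel": joint speeds; "joint_torque": joint torques, N m; "tcp_pos": TCP position; "eef_rot": TCP orientation; "wrist_force": force on the tool from outside, world axes, zero at the start; "torque": the same for the moment, N m; "finger_gap": opening from 0.0 (shut) to 1.0 (fully open); "grasp_force": force on a finger pad.
Only numpy, scipy, OpenCV 4.12 (cv2) and the standard library are available. Lean on these libraries where they do the work, as an engineer would, in place of code of your own. Each camera call takes 0.05 s, during which the arm holds its last target. There are 200 camera calls.

### The job

Tidy the wire bench: put each of the four coloured wire spools over the post of the stand of its own colour, white end down and flat on the stand's disc. Leave the finished pendant and the purple pliers where they are.

Things in the scene. Friction and masses are not known exactly. Their poses are not given: they have to be found in the camera images.
- spool_blue: Loose blue craft-wire spool: an upright round tube 48 mm in diameter and 40 mm tall, about 120 g (varies), blue top flange and blue wire (the wire 1.6 mm slimmer), white bottom flange; a 26 mm hole runs right through along its z axis. Origin: centre of the underside; z up. Stands on the bench (z = 0) at the start; its yaw means nothing.
- spool_green: Loose green craft-wire spool: an upright round tube 48 mm in diameter and 40 mm tall, about 120 g (varies), green top flange and green wire (the wire 1.6 mm slimmer), white bottom flange; a 26 mm hole runs right through along its z axis. Origin: centre of the underside; z up. Stands on the bench (z = 0) at the start; its yaw means nothing.
- spool_red: Loose red craft-wire spool: an upright round tube 48 mm in diameter and 40 mm tall, about 120 g (varies), red top flange and red wire (the wire 1.6 mm slimmer), white bottom flange; a 26 mm hole runs right through along its z axis. Origin: centre of the underside; z up. Stands on the bench (z = 0) at the start; its yaw means nothing.
- spool_yellow: Loose yellow craft-wire spool: an upright round tube 48 mm in diameter and 40 mm tall, about 120 g (varies), yellow top flange and yellow wire (the wire 1.6 mm slimmer), white bottom flange; a 26 mm hole runs right through along its z axis. Origin: centre of the underside; z up. Stands on the bench (z = 0) at the start; its yaw means nothing.
- stand_blue: Blue spool stand fixed to the bench: a blue disc 64 mm in diameter and 8 mm thick, with a thin steel post in the middle, 8 mm in diameter and tapered at the tip, reaching 30 mm above the disc (38 mm above the bench). Origin: centre of the disc's underside on the bench; z up. A spool seated on it has its underside 8 mm above the bench and up to 9 mm of sideways play.
- stand_green: Green spool stand fixed to the bench: a green disc 64 mm in diameter and 8 mm thick, with a thin steel post in the middle, 8 mm in diameter and tapered at the tip, reaching 30 mm above the disc (38 mm above the bench). Origin: centre of the disc's underside on the bench; z up. A spool seated on it has its underside 8 mm above the bench and up to 9 mm of sideways play.
- stand_red: Red spool stand fixed to the bench: a red disc 64 mm in diameter and 8 mm thick, with a thin steel post in the middle, 8 mm in diameter and tapered at the tip, reaching 30 mm above the disc (38 mm above the bench). Origin: centre of the disc's underside on the bench; z up. A spool seated on it has its underside 8 mm above the bench and up to 9 mm of sideways play.
- stand_yellow: Yellow spool stand fixed to the bench: a yellow disc 64 mm in diameter and 8 mm thick, with a thin steel post in the middle, 8 mm in diameter and tapered at the tip, reaching 30 mm above the disc (38 mm above the bench). Origin: centre of the disc's underside on the bench; z up. A spool seated on it has its underside 8 mm above the bench and up to 9 mm of sideways play.
- pendant: Finished brass pendant lying on the mat, a flat round of 44 mm diameter, 6 mm thick with an orange bead in the middle (13 mm high overall). Loose; to be left alone. Origin: centre of its underside.
- pliers: Pliers with purple handles and steel jaws lying flat off to the robot's right, 151 mm long, 52 mm wide, 12 mm high. Loose; to be left alone. Origin: on the underside, 91 mm from the handle ends and 60 mm from the jaw tips; x points to the jaws.
Not all that is in view belongs to the job. What is shaped like the spool_yellow but black is not meant.

How it is judged:
By the outcome, as a careful person would: the job done as asked, in the order asked, and still so for the second after the job is handed in, with the robot touching nothing.
It also fails if it takes over 109 s, if anything falls off the work surface, if the arm or the gripper's body presses on something with over 40 N, if the wrist force passes 120 N, or if a joint passes its speed limit or range.

## Working session

There is one attempt and no reset: what is moved stays moved. The work goes in short steps, Python scripts to look and compute and a shell command to move; the robot and the scene stay as the last step left them, time stands still between calls to the robot, and variables do not carry over. Pictures are saved under pics/ and viewed, at most 14 in all, crops included, and the job is handed in when it is done.

```bash
ls; mkdir -p pics
python3 - <<'E'
from bench import env
import cv2
s=env.observe();print(s)
for n in["scene","side","wrist"]:
    c=env.capture(n);cv2.imwrite(f"pics/{n}0.png",c["frame"][:,:,::-1]);print(n,c["fx"],c["cx"],c["cy"],c["dist"],c["R"],c["t"])
E
```

```text
pics
{'time': 0.0, 'joint_positions': array([-5.42935711e-07,  3.14226850e-01, -4.80499297e-02,  1.21018109e+00,
        2.33559776e-05,  1.57080469e+00]), 'qvel': array([ 6.62129575e-04, -9.54968021e-05, -4.27435004e-04,  3.39467146e-04,
        2.28268495e-04, -2.21474056e-04]), 'joint_torque': array([ 1.69644722e-03, -5.39594257e+01,  3.39749372e+01,  1.94567809e-02,
        9.49871333e-05,  6.01428906e-05]), 'tcp_pos': array([5.99565802e-01, 5.70732333e-06, 3.03046731e-01]), 'eef_rot': array([-5.95697569e-04,  7.07109691e-01,  7.07103383e-01, -5.79186996e-04]), 'wrist_force': array([ 0.17131526, -0.23471448,  0.97808907]), 'torque': array([-0.0077571 ,  0.03565318,  0.00285458]), 'grasp_force': 0.0, 'finger_gap': 0.994086655810823}
scene 363.66039432301375 322.03317096889805 203.23491664163072 [-0.06224016  0.          0.          0.          0.        ] [[-0.51290611  0.8581884   0.02097602]
 [ 0.47640017  0.30488289 -0.82467527]
 [-0.71412198 -0.412988   -0.5652174 ]] [ 0.32265817 -0.15892747  1.20692924]
side 371.38100715255626 323.70602720717574 208.29670409425728 [0.00504119 0.         0.         0.         0.        ] [[-0.976258   -0.21657415 -0.00399556]
 [-0.15452419  0.70924302 -0.68782019]
 [ 0.15179789 -0.67087255 -0.72587011]] [0.45069383 0.13899538 0.73214466]
wrist 289.975797872658 325.68079259925725 200.18832685955581 [-0.01205944  0.          0.          0.          0.        ] [[ 9.99998062e-01  9.27893032e-04 -1.73610428e-03]
 [ 1.42253073e-03 -9.50243784e-01  3.11503977e-01]
 [-1.36067993e-03 -3.11505843e-01 -9.50243263e-01]] [-0.59869192 -0.04116998  0.38139261]
```

View pics/scene0.png

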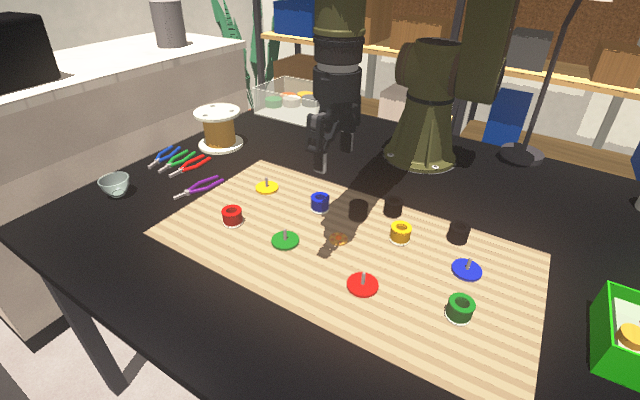

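View pics/side0.png

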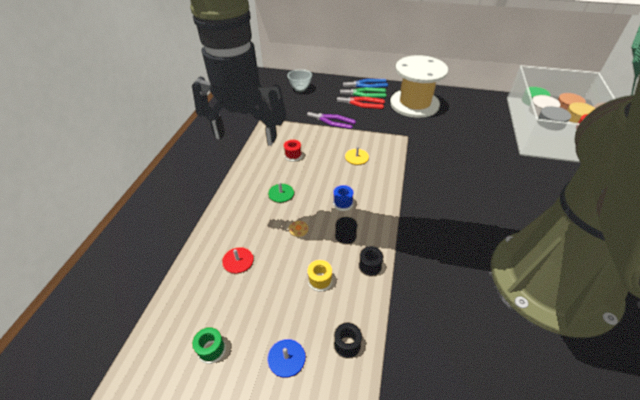

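View pics/wrist0.png

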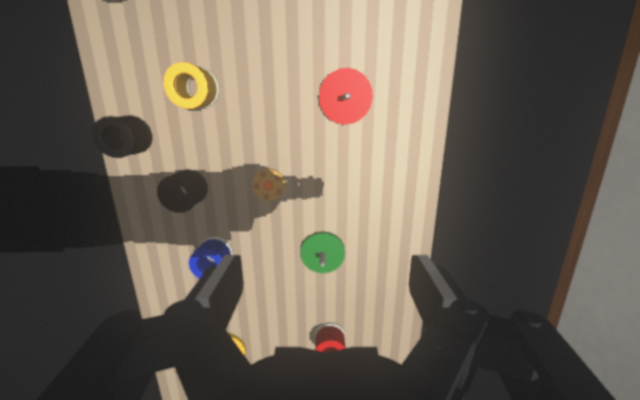

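The scene view shows spools (px): red (232,215), blue (320,202), yellow (401,232), green (460,307). It shows stands: yellow (267,187), green (285,241), red (362,285), blue (467,269). There are three black distractors, and the purple pliers are at (200,187). The side and wrist views agree, and every spool has its white end down. Next I'll measure positions from the colour masks.

```bash
cat > h.py <<'E'
from bench import env
import cv2, numpy as np
HUE={"red":[(0,6),(174,180)],"yellow":[(22,32)],"green":[(50,75)],"blue":[(112,126)]}
def ray(c,px,z):
    K=np.array([[c["fx"],0,c["cx"]],[0,c["fy"],c["cy"]],[0,0,1]])
    u=cv2.undistortPoints(np.array([[px]],float),K,np.array(c["dist"]))[0,0]
    R=np.array(c["R"]);o=-R.T@np.array(c["t"]);d=R.T@np.array([*u,1]);return o+d*(z-o[2])/d[2]
def blobs(c,amin=60):
    hsv=cv2.cvtColor(c["frame"],cv2.COLOR_RGB2HSV);out=[]
    for n,rs in HUE.items():
        m=sum(cv2.inRange(hsv,(a,140,60),(b,255,255)) for a,b in rs).astype(np.uint8)
        for k in cv2.findContours(m,cv2.RETR_EXTERNAL,cv2.CHAIN_APPROX_NONE)[0]:
            if cv2.contourArea(k)<amin: continue
            h=cv2.convexHull(k);M=cv2.moments(h);px=(M["m10"]/M["m00"],M["m01"]/M["m00"])
            p=ray(c,px,0)
            if .3<p[0]<.85 and -.4<p[1]<.5:
                out.append((n,np.round(px),int(M["m00"]),np.round(ray(c,px,.005)[:2],4),np.round(ray(c,px,.024)[:2],4)))
    return out
E
python3 - <<'E'
from h import *
for v in["scene","side","wrist"]:
    print(v,"name px area xy(stand) xy(spool)")
    for b in blobs(env.capture(v)):print(*b)
E
```

```text
scene name px area xy(stand) xy(spool)
red [362. 285.] 616 [0.6244 0.0901] [0.6413 0.0964]
red [232. 215.] 342 [ 0.587  -0.2885] [ 0.6051 -0.2688]
yellow [401. 227.] 191 [0.4051 0.0893] [0.4297 0.0957]
yellow [266. 187.] 197 [ 0.4346 -0.2978] [ 0.4582 -0.2778]
green [288. 240.] 204 [ 0.5897 -0.1141] [ 0.6078 -0.1005]
blue [467. 269.] 449 [0.4679 0.261 ] [0.4903 0.2613]
blue [319. 197.] 116 [ 0.3997 -0.1477] [ 0.4245 -0.133 ]
side name px area xy(stand) xy(spool)
red [237. 260.] 601 [0.6216 0.0937] [0.6134 0.1057]
red [292. 149.] 248 [ 0.6135 -0.2877] [ 0.6054 -0.264 ]
yellow [320. 273.] 520 [0.4502 0.0892] [0.4472 0.1014]
yellow [357. 157.] 272 [ 0.4365 -0.2905] [ 0.4338 -0.2667]
green [208. 344.] 728 [0.6059 0.2694] [0.5981 0.2761]
green [281. 193.] 325 [ 0.5932 -0.1152] [ 0.5858 -0.0967]
blue [343. 196.] 325 [ 0.4444 -0.1352] [ 0.4415 -0.1161]
wrist name px area xy(stand) xy(spool)
red [331. 343.] 374 [ 0.6077 -0.2817] [ 0.6073 -0.2631]
red [344.  96.] 2195 [0.6216 0.0911] [0.6205 0.0905]
yellow [185.  85.] 1487 [0.4313 0.1035] [0.4399 0.1023]
blue [196. 266.] 190 [ 0.4103 -0.1415] [ 0.4201 -0.1301]
blue [215. 258.] 73 [ 0.4406 -0.1285] [ 0.4488 -0.1178]
```

```bash
sed -i 's/^HUE=.*/HUE={"red":[(0,9),(168,180)],"yellow":[(19,35)],"green":[(45,85)],"blue":[(105,132)]}/; s/(a,140,60)/(a,130,35)/' h.py
sed -i 's/^        for k in cv2.find/        m=cv2.morphologyEx(m,cv2.MORPH_CLOSE,np.ones((5,5)))\n&/' h.py
python3 - <<'E'
from h import *
for v in["scene","side","wrist"]:
    print(v,"name px area xy(stand) xy(spool)")
    for b in blobs(env.capture(v)):print(*b)
E
```

```text
scene name px area xy(stand) xy(spool)
red [362. 285.] 624 [0.6245 0.0904] [0.6413 0.0967]
red [232. 215.] 345 [ 0.587  -0.2884] [ 0.6052 -0.2687]
yellow [400. 231.] 390 [0.4231 0.0938] [0.447 0.1  ]
yellow [266. 187.] 235 [ 0.4382 -0.2953] [ 0.4616 -0.2753]
green [462. 303.] 371 [0.5658 0.2745] [0.5848 0.2743]
green [285. 240.] 355 [ 0.5939 -0.1203] [ 0.6118 -0.1065]
blue [467. 269.] 470 [0.4688 0.2613] [0.4912 0.2616]
blue [319. 197.] 132 [ 0.3998 -0.1463] [ 0.4246 -0.1316]
side name px area xy(stand) xy(spool)
red [237. 260.] 620 [0.6217 0.0935] [0.6134 0.1055]
red [292. 149.] 252 [ 0.6134 -0.2876] [ 0.6053 -0.2639]
yellow [320. 274.] 532 [0.4501 0.0894] [0.4471 0.1016]
yellow [298. 228.] 196 [ 0.5222 -0.0154] [0.5169 0.    ]
yellow [357. 156.] 281 [ 0.4363 -0.291 ] [ 0.4336 -0.2672]
green [208. 344.] 732 [0.6058 0.2694] [0.5981 0.2761]
green [281. 193.] 331 [ 0.5932 -0.1151] [ 0.5859 -0.0966]
blue [286. 358.] 1054 [0.4676 0.264 ] [0.464  0.2709]
blue [343. 196.] 325 [ 0.4444 -0.1352] [ 0.4415 -0.1161]
wrist name px area xy(stand) xy(spool)
red [330. 341.] 490 [ 0.6068 -0.2786] [ 0.6064 -0.2602]
red [344.  96.] 2251 [0.6218 0.0912] [0.6207 0.0906]
yellow [238. 344.] 125 [ 0.4585 -0.2841] [ 0.4657 -0.2654]
yellow [188.  85.] 1795 [0.4346 0.1029] [0.443  0.1017]
blue [203. 263.] 494 [ 0.4223 -0.1374] [ 0.4314 -0.1262]
```

Run:
```python
from h import *
c=env.capture("side")
for p in[(346,230),(371,261),(347,340)]:print("side",ray(c,p,.022))
c=env.capture("scene")
for p in[(358,210),(393,208),(458,234)]:print("scene",ray(c,p,.022))
```

```text
side [ 0.41698519 -0.01854332  0.022     ]
side [0.35443814 0.04991711 0.022     ]
side [0.372759   0.21922148 0.022     ]
scene [ 0.4204638 -0.0210929  0.022    ]
scene [0.36499309 0.04979959 0.022     ]
scene [0.38163732 0.21751646 0.022     ]
```

```bash
R='python3 -m pendant'
python3 -m pendant '[{"rotation":[0,0,0],"linear":[-0.6,0.03,0.3],"claw":-1},{"rotation":[0,0,0],"linear":[-1,0.05,0.5],"claw":-1},{"rotation":[0,0,0],"linear":[-1,0.05,0.5],"claw":-1},{"rotation":[0,0,0],"linear":[-1,0.05,0.5],"claw":-1}]' 40
python3 -m pendant '[{"rotation":[0,0,0],"linear":[-0.4,0,0.2],"claw":-1},{"rotation":[0,0,0],"linear":[-0.8,0,0.3],"claw":-1},{"rotation":[0,0,0],"linear":[-0.8,0,0.3],"claw":-1},{"rotation":[0,0,0],"linear":[-0.8,0,0.3],"claw":-1}]'
python3 - <<'E'
from h import *
c=env.capture("wrist");cv2.imwrite("pics/w1.png",c["frame"][:,:,::-1])
for b in blobs(c):print(*b)
E
```

```text
time: 0.88
tcp_pos: [0.6046, -0.1243, 0.2408]
eef_rot: [-0.001, 0.708, 0.706, -0.002]
wrist_force: [-1.6, 0.3, 0.4]
finger_gap: 1.0
grasp_force: 0.0
time: 1.22
tcp_pos: [0.605, -0.2196, 0.2061]
eef_rot: [-0.001, 0.709, 0.705, -0.001]
wrist_force: [0.2, 0.5, 0.4]
finger_gap: 0.999
grasp_force: 0.0
red [327. 247.] 2065 [ 0.6052 -0.2799] [ 0.6052 -0.2701]
yellow [168. 259.] 2609 [ 0.436  -0.2938] [ 0.4478 -0.283 ]
blue [113.  76.] 3137 [ 0.4189 -0.1141] [ 0.4319 -0.1159]
```

View pics/w1.png

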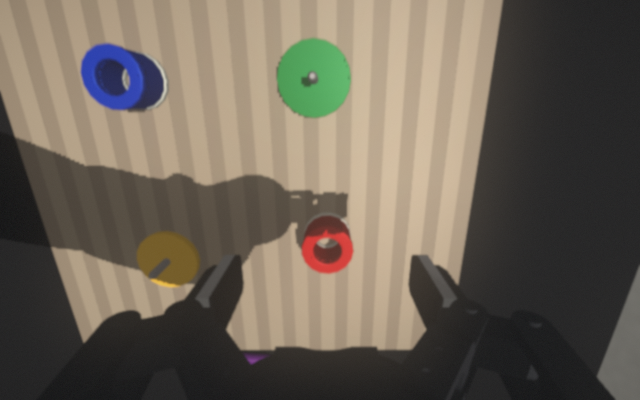

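View w1: red ring centre is near (327,250), blue top near (112,77) and yellow disc near (168,259), which agrees with the fixed cameras. I'll go for the red spool.

```bash
python3 -m pendant '[{"rotation":[0,0,0],"linear":[-0.33,0,0.1],"claw":-1},{"rotation":[0,0,0],"linear":[-0.38,0,0.35],"claw":-1},{"rotation":[0,0,0],"linear":[-0.38,0,0.65],"claw":-1},{"rotation":[0,0,0],"linear":[-0.38,0,0.9],"claw":-1},{"rotation":[0,0,0],"linear":[-0.38,0,0.9],"claw":-1}]'
python3 -m pendant '[{"rotation":[0,0,0],"linear":[0,0,0.15],"claw":-1},{"rotation":[0,0,0],"linear":[0,0,0.15],"claw":1},{"rotation":[0,0,0],"linear":[0,0,0.15],"claw":1},{"rotation":[0,0,0],"linear":[0,0,0.15],"claw":1},{"rotation":[0,0,0],"linear":[0,0,0.15],"claw":1}]' 40
python3 -m pendant '[{"rotation":[0,0,0],"linear":[0,0,0],"claw":1},{"rotation":[0,0,0],"linear":[0,0,0],"claw":1},{"rotation":[0,0,0],"linear":[0,0,0],"claw":1}]' 40
```

```text
time: 1.68
tcp_pos: [0.6026, -0.2587, 0.0942]
eef_rot: [-0.005, 0.707, 0.707, -0.001]
wrist_force: [-1.6, 0.5, -0.4]
finger_gap: 0.999
grasp_force: 0.0
time: 2.1
tcp_pos: [0.6072, -0.2615, 0.0846]
eef_rot: [0.001, 0.707, 0.707, 0.001]
wrist_force: [-0.5, 1.3, 3.2]
finger_gap: 0.539
grasp_force: 40.4
time: 2.35
tcp_pos: [0.6072, -0.2615, 0.0846]
eef_rot: [0.001, 0.707, 0.707, 0.001]
wrist_force: [-0.6, 2.0, 7.0]
finger_gap: 0.539
grasp_force: 40.6
```

```bash
python3 -m pendant '[{"rotation":[0,0,0],"linear":[0,0,-0.2],"claw":1},{"rotation":[0,0,0],"linear":[0,0,-0.45],"claw":1},{"rotation":[0,0,0],"linear":[0.2,0.05,-0.75],"claw":1},{"rotation":[0,0,0],"linear":[0.5,0.1,-0.75],"claw":1},{"rotation":[0,0,0],"linear":[0.8,0.13,-0.75],"claw":1}]'
python3 -m pendant '[{"rotation":[0,0,0],"linear":[0.25,0,0],"claw":1},{"rotation":[0,0,0],"linear":[0.5,0,0],"claw":1},{"rotation":[0,0,0],"linear":[0.75,0,0],"claw":1},{"rotation":[0,0,0],"linear":[1,0,0],"claw":1}]'
python3 -m pendant '[{"rotation":[0,0,0],"linear":[0.3,0,0],"claw":1},{"rotation":[0,0,0],"linear":[0.6,0,0],"claw":1},{"rotation":[0,0,0],"linear":[0.9,0,0],"claw":1},{"rotation":[0,0,0],"linear":[1,0,0],"claw":1},{"rotation":[0,0,0],"linear":[1,0,0],"claw":1}]'
python3 -m pendant '[{"rotation":[0,0,0],"linear":[0.17,0,0],"claw":1},{"rotation":[0,0,0],"linear":[0.17,0,0],"claw":1},{"rotation":[0,0,0],"linear":[0.17,0,0],"claw":1},{"rotation":[0,0,0],"linear":[0.17,0,0],"claw":1}]'
python3 - <<'E'
from h import *
c=env.capture("scene");d=env.capture("side");w=env.capture("wrist")
a=np.vstack([np.hstack([cv2.resize(c["frame"][180:330,280:460],(400,300)),cv2.resize(d["frame"][170:320,150:330],(400,300))]),np.hstack([w["frame"],w["frame"][:,:160]])[:300]])
cv2.imwrite("pics/chk1.png",a[:,:,::-1]);print(a.shape)
for v in (c,d):
    for b in blobs(v):
        if b[0]=="red":print(*b,ray(v,b[1],.11))
E
```

```text
time: 2.77
tcp_pos: [0.6244, -0.166, 0.1768]
eef_rot: [0.004, 0.708, 0.706, 0.002]
wrist_force: [1.1, 0.0, -2.8]
finger_gap: 0.541
grasp_force: 41.3
time: 3.1
tcp_pos: [0.6219, -0.044, 0.1734]
eef_rot: [0.001, 0.707, 0.707, 0.001]
wrist_force: [0.5, -0.1, -0.8]
finger_gap: 0.535
grasp_force: 41.3
time: 3.52
tcp_pos: [0.6219, 0.0779, 0.1731]
eef_rot: [0.0, 0.706, 0.709, 0.001]
wrist_force: [0.5, -1.0, -1.1]
finger_gap: 0.539
grasp_force: 41.3
time: 3.85
tcp_pos: [0.6218, 0.0938, 0.1724]
eef_rot: [0.0, 0.707, 0.707, -0.0]
wrist_force: [0.0, -0.3, -1.5]
finger_gap: 0.535
grasp_force: 41.3
(600, 800, 3)
red [362. 285.] 627 [0.6245 0.0903] [0.6413 0.0966] [0.71855139 0.12533689 0.11      ]
red [373. 242.] 267 [0.4946 0.0557] [0.516  0.0632] [0.61204481 0.09641067 0.11      ]
red [237. 260.] 620 [0.6216 0.0934] [0.6134 0.1055] [0.57675739 0.16041559 0.11      ]
red [225. 226.] 457 [0.6832 0.0122] [0.6731 0.0268] [0.62689103 0.09329612 0.11      ]
```

View pics/chk1.png

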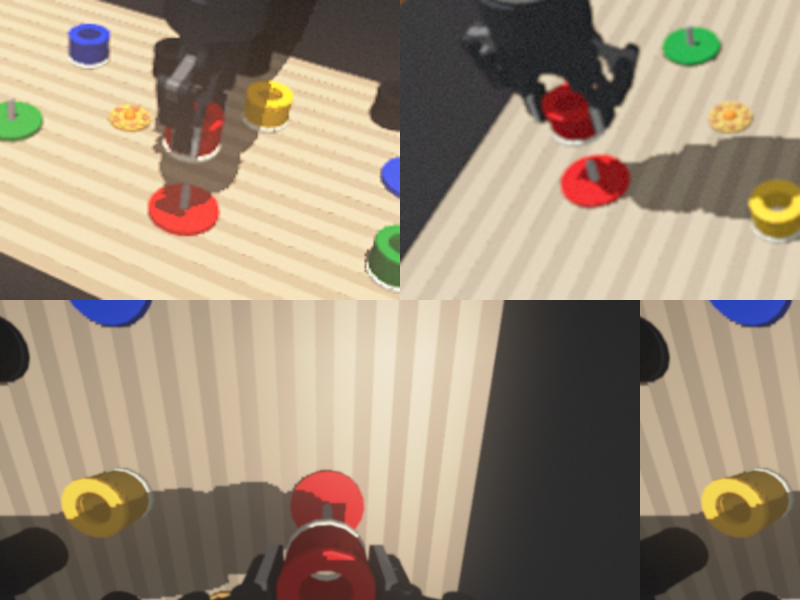

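Chk1: the red spool is held upright, directly above the red stand in all three views. Now I'll lower, release and retreat.

```bash
python3 -m pendant '[{"rotation":[0,0,0],"linear":[0,0,0.15],"claw":1},{"rotation":[0,0,0],"linear":[0,0,0.35],"claw":1},{"rotation":[0,0,0],"linear":[0,0,0.55],"claw":1},{"rotation":[0,0,0],"linear":[0,0,0.68],"claw":1},{"rotation":[0,0,0],"linear":[0,0,0.68],"claw":1}]'
python3 -m pendant '[{"rotation":[0,0,0],"linear":[0,0,0],"claw":1},{"rotation":[0,0,0],"linear":[0,0,0],"claw":-1},{"rotation":[0,0,0],"linear":[0,0,0],"claw":-1},{"rotation":[0,0,0],"linear":[0,0,0],"claw":-1},{"rotation":[0,0,0],"linear":[0,0,0],"claw":-1}]'
python3 -m pendant '[{"rotation":[0,0,0],"linear":[0,0,-0.2],"claw":-1},{"rotation":[0,0,0],"linear":[0,0,-0.5],"claw":-1},{"rotation":[0,0,0],"linear":[0,0,-0.75],"claw":-1},{"rotation":[0,0,0],"linear":[0,0,-0.75],"claw":-1},{"rotation":[0,0,0],"linear":[0,0,-0.75],"claw":-1}]'
python3 - <<'E'
from h import *
for v in("scene","side"):
    c=env.capture(v);print(v)
    for b in blobs(c):print(*b, ray(c,b[1],.032)[:2])
E
```

```text
time: 4.42
tcp_pos: [0.6207, 0.0937, 0.0886]
eef_rot: [-0.001, 0.708, 0.707, -0.001]
wrist_force: [0.7, -0.2, -0.5]
finger_gap: 0.539
grasp_force: 44.5
time: 4.83
tcp_pos: [0.6219, 0.0947, 0.0908]
eef_rot: [0.0, 0.707, 0.707, 0.0]
wrist_force: [0.1, 0.3, 0.4]
finger_gap: 1.002
grasp_force: 0.0
time: 5.25
tcp_pos: [0.6233, 0.0951, 0.1831]
eef_rot: [0.002, 0.707, 0.707, 0.002]
wrist_force: [-0.6, 0.9, -0.4]
finger_gap: 0.996
grasp_force: 0.0
scene
red [363. 279.] 943 [0.6105 0.0847] [0.6279 0.0912] [0.63449003 0.09424366]
yellow [338. 238.] 156 [ 0.525  -0.0198] [ 0.5454 -0.0096] [ 0.55260291 -0.0057069 ]
yellow [400. 231.] 394 [0.4228 0.0937] [0.4468 0.0999] [0.45600778 0.10161044]
yellow [266. 187.] 235 [ 0.4383 -0.2953] [ 0.4617 -0.2754] [ 0.47057826 -0.26883612]
green [462. 303.] 373 [0.5659 0.2744] [0.5849 0.2743] [0.59384522 0.2745367 ]
green [285. 240.] 358 [ 0.5941 -0.1204] [ 0.612  -0.1066] [ 0.62006909 -0.09969912]
blue [467. 269.] 463 [0.4683 0.2612] [0.4907 0.2615] [0.49942488 0.26215624]
blue [320. 197.] 140 [ 0.3995 -0.1448] [ 0.4243 -0.1302] [ 0.4343855  -0.12319826]
side
red [237. 256.] 831 [0.6268 0.0848] [0.6183 0.0972] [0.61439103 0.10178099]
yellow [320. 273.] 559 [0.4503 0.0892] [0.4473 0.1014] [0.44534733 0.10543309]
yellow [298. 229.] 179 [ 0.5218 -0.0147] [0.5166 0.0007] [0.51499219 0.00866506]
yellow [357. 156.] 279 [ 0.4363 -0.291 ] [ 0.4337 -0.2672] [ 0.43193117 -0.25909218]
green [208. 344.] 731 [0.6058 0.2694] [0.5981 0.2761] [0.59454119 0.27938941]
green [281. 193.] 329 [ 0.5934 -0.115 ] [ 0.586  -0.0966] [ 0.58186551 -0.08789122]
blue [286. 358.] 1051 [0.4676 0.264 ] [0.464  0.2708] [0.46261764 0.27393171]
blue [343. 196.] 320 [ 0.4447 -0.1361] [ 0.4418 -0.117 ] [ 0.44045552 -0.10859808]
```

```bash
python3 -m pendant '[{"rotation":[0,0,0],"linear":[0.3,-0.1,0],"claw":-1},{"rotation":[0,0,0],"linear":[0.6,-0.2,0],"claw":-1},{"rotation":[0,0,0],"linear":[0.9,-0.2,0],"claw":-1},{"rotation":[0,0,0],"linear":[1,-0.2,0],"claw":-1}]'
python3 -m pendant '[{"rotation":[0,0,0],"linear":[0.3,0,0],"claw":-1},{"rotation":[0,0,0],"linear":[0.51,0,0],"claw":-1},{"rotation":[0,0,0],"linear":[0.51,0,0],"claw":-1},{"rotation":[0,0,0],"linear":[0.51,0,0],"claw":-1}]'
python3 - <<'E'
from h import *
c=env.capture("wrist");cv2.imwrite("pics/w2.png",c["frame"][:,:,::-1])
for b in blobs(c):print(*b,ray(c,b[1],.04)[:2])
E
```

```text
time: 5.68
tcp_pos: [0.5959, 0.2185, 0.1786]
eef_rot: [-0.001, 0.706, 0.708, -0.001]
wrist_force: [0.5, -0.0, -0.2]
finger_gap: 0.999
grasp_force: 0.0
time: 6.02
tcp_pos: [0.5967, 0.2768, 0.1785]
eef_rot: [-0.0, 0.706, 0.708, -0.001]
wrist_force: [-0.3, -0.1, -0.4]
finger_gap: 1.005
grasp_force: 0.0
red [346. 345.] 332 [0.6185 0.1138] [0.6168 0.1327] [0.6149855  0.14891239]
yellow [167. 384.] 942 [0.4167 0.0557] [0.4307 0.0792] [0.44208774 0.09907623]
green [314. 201.] 178 [0.5858 0.2761] [0.5866 0.2824] [0.5870757  0.28743819]
blue [186. 225.] 2222 [0.4674 0.2519] [0.4774 0.2601] [0.48624601 0.26714779]
```

View pics/w2.png

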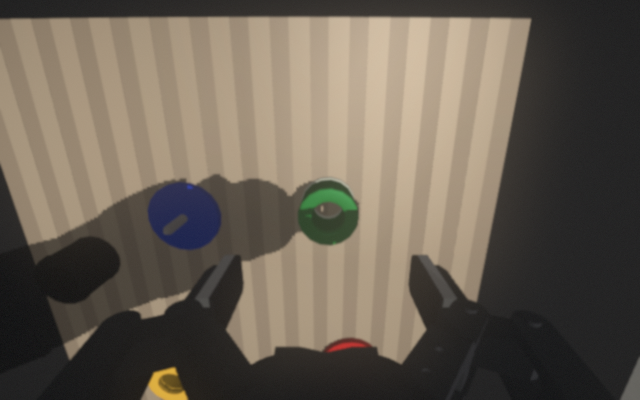

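W2: the green ring is centred near (328,214), between the fingers, and the blue disc is at (185,215). I'll pick green and carry it to its stand.

```bash
python3 -m pendant '[{"rotation":[0,0,0],"linear":[0,0,0.2],"claw":-1},{"rotation":[0,0,0],"linear":[0,0,0.45],"claw":-1},{"rotation":[0,0,0],"linear":[0,0,0.7],"claw":-1},{"rotation":[0,0,0],"linear":[0,0,0.82],"claw":-1},{"rotation":[0,0,0],"linear":[0,0,0.82],"claw":-1}]'
python3 -m pendant '[{"rotation":[0,0,0],"linear":[0,0,0],"claw":1},{"rotation":[0,0,0],"linear":[0,0,0],"claw":1},{"rotation":[0,0,0],"linear":[0,0,0],"claw":1},{"rotation":[0,0,0],"linear":[0,0,0],"claw":1},{"rotation":[0,0,0],"linear":[0,0,0],"claw":1}]' 40
python3 -m pendant '[{"rotation":[0,0,0],"linear":[0,0,-0.2],"claw":1},{"rotation":[0,0,0],"linear":[0,0,-0.5],"claw":1},{"rotation":[0,0,0],"linear":[-0.1,0,-0.75],"claw":1},{"rotation":[0,0,0],"linear":[-0.35,-0.03,-0.75],"claw":1},{"rotation":[0,0,0],"linear":[-0.6,-0.03,-0.75],"claw":1}]'
python3 -m pendant '[{"rotation":[0,0,0],"linear":[-0.25,0,0],"claw":1},{"rotation":[0,0,0],"linear":[-0.5,0,0],"claw":1},{"rotation":[0,0,0],"linear":[-0.75,0,0],"claw":1},{"rotation":[0,0,0],"linear":[-1,0,0],"claw":1}]'
python3 -m pendant '[{"rotation":[0,0,0],"linear":[-0.25,0,0],"claw":1},{"rotation":[0,0,0],"linear":[-0.5,0,0],"claw":1},{"rotation":[0,0,0],"linear":[-0.75,0,0],"claw":1},{"rotation":[0,0,0],"linear":[-1,0,0],"claw":1}]'
python3 -m pendant '[{"rotation":[0,0,0],"linear":[-0.25,0,0],"claw":1},{"rotation":[0,0,0],"linear":[-0.5,0,0],"claw":1},{"rotation":[0,0,0],"linear":[-0.67,0,0],"claw":1},{"rotation":[0,0,0],"linear":[-0.67,0,0],"claw":1},{"rotation":[0,0,0],"linear":[-0.67,0,0],"claw":1}]'
python3 - <<'E'
from h import *
c=env.capture("scene");d=env.capture("side");w=env.capture("wrist")
a=np.vstack([np.hstack([cv2.resize(c["frame"][140:290,200:380],(400,300)),cv2.resize(d["frame"][100:250,190:370],(400,300))]),np.hstack([w["frame"],w["frame"][:,:160]])[:300]])
cv2.imwrite("pics/chk2.png",a[:,:,::-1])
E
```

```text
time: 6.48
tcp_pos: [0.5946, 0.2728, 0.077]
eef_rot: [-0.001, 0.708, 0.706, -0.004]
wrist_force: [-0.2, -0.9, 0.0]
finger_gap: 1.002
grasp_force: 0.0
time: 6.9
tcp_pos: [0.5988, 0.2762, 0.0841]
eef_rot: [0.001, 0.707, 0.707, 0.001]
wrist_force: [-1.4, -1.6, 6.2]
finger_gap: 0.536
grasp_force: 40.6
time: 7.32
tcp_pos: [0.5954, 0.2049, 0.1755]
eef_rot: [0.001, 0.706, 0.708, 0.003]
wrist_force: [0.2, -0.3, -2.6]
finger_gap: 0.536
grasp_force: 41.6
time: 7.65
tcp_pos: [0.594, 0.0827, 0.1727]
eef_rot: [0.0, 0.707, 0.707, 0.0]
wrist_force: [-0.1, 1.5, -1.9]
finger_gap: 0.536
grasp_force: 41.6
time: 7.98
tcp_pos: [0.594, -0.0374, 0.1726]
eef_rot: [0.0, 0.707, 0.707, 0.0]
wrist_force: [0.3, 0.4, -2.8]
finger_gap: 0.539
grasp_force: 41.6
time: 8.4
tcp_pos: [0.594, -0.1174, 0.1724]
eef_rot: [0.0, 0.708, 0.706, 0.0]
wrist_force: [0.1, 1.0, -2.0]
finger_gap: 0.538
grasp_force: 41.6
```

View pics/chk2.png

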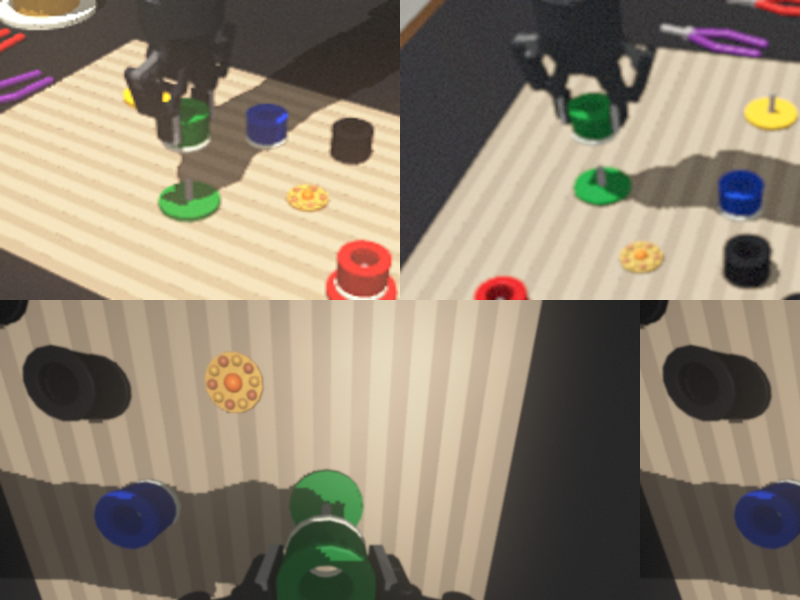

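Chk2: the green spool is upright above its stand, and the red spool is seated flat. I'll release green, then move over blue.

```bash
python3 -m pendant '[{"rotation":[0,0,0],"linear":[0,0,0.15],"claw":1},{"rotation":[0,0,0],"linear":[0,0,0.35],"claw":1},{"rotation":[0,0,0],"linear":[0,0,0.55],"claw":1},{"rotation":[0,0,0],"linear":[0,0,0.68],"claw":1},{"rotation":[0,0,0],"linear":[0,0,0.68],"claw":1}]'
python3 -m pendant '[{"rotation":[0,0,0],"linear":[0,0,0],"claw":1},{"rotation":[0,0,0],"linear":[0,0,0],"claw":-1},{"rotation":[0,0,0],"linear":[0,0,0],"claw":-1},{"rotation":[0,0,0],"linear":[0,0,0],"claw":-1},{"rotation":[0,0,0],"linear":[0,0,0],"claw":-1}]'
python3 -m pendant '[{"rotation":[0,0,0],"linear":[0,0,-0.2],"claw":-1},{"rotation":[0,0,0],"linear":[0,0,-0.5],"claw":-1},{"rotation":[0,0,0],"linear":[0,0,-0.75],"claw":-1},{"rotation":[0,0,0],"linear":[0,-0.1,-0.75],"claw":-1},{"rotation":[0,0,0],"linear":[0,-0.3,-0.75],"claw":-1}]'
python3 -m pendant '[{"rotation":[0,0,0],"linear":[0,-0.3,0],"claw":-1},{"rotation":[0,0,0],"linear":[0,-0.6,0],"claw":-1},{"rotation":[0,0,0],"linear":[0,-0.9,0],"claw":-1},{"rotation":[0,0,0],"linear":[0,-0.98,0],"claw":-1},{"rotation":[0,0,0],"linear":[0,-0.98,0],"claw":-1}]'
python3 - <<'E'
from h import *
c=env.capture("wrist");cv2.imwrite("pics/w3.png",c["frame"][:,:,::-1])
print(ray(c,(328,214),.04))
for b in blobs(c):print(*b,ray(c,b[1],.04)[:2])
E
```

```text
time: 8.97
tcp_pos: [0.5933, -0.1148, 0.0889]
eef_rot: [-0.001, 0.706, 0.708, -0.001]
wrist_force: [-0.1, -0.0, -1.9]
finger_gap: 0.536
grasp_force: 44.3
time: 9.38
tcp_pos: [0.5944, -0.1162, 0.0908]
eef_rot: [0.0, 0.707, 0.707, 0.0]
wrist_force: [0.3, 0.8, 0.6]
finger_gap: 0.998
grasp_force: 0.0
time: 9.8
tcp_pos: [0.5617, -0.1169, 0.1835]
eef_rot: [0.003, 0.707, 0.707, 0.002]
wrist_force: [-0.1, 0.2, -0.4]
finger_gap: 1.006
grasp_force: 0.0
time: 10.22
tcp_pos: [0.4376, -0.1162, 0.1804]
eef_rot: [-0.001, 0.707, 0.707, -0.0]
wrist_force: [-0.2, 0.4, 0.3]
finger_gap: 0.999
grasp_force: 0.0
[ 0.43878741 -0.11656168  0.04      ]
yellow [326. 342.] 759 [ 0.4374 -0.2768] [ 0.4374 -0.2582] [ 0.43725906 -0.24206881]
yellow [421. 100.] 241 [ 0.5138 -0.0316] [ 0.5079 -0.032 ] [ 0.50283643 -0.03237464]
yellow [443.  93.] 389 [ 0.5311 -0.0268] [ 0.5238 -0.0275] [ 0.51751725 -0.02777778]
yellow [451.  73.] 429 [ 0.5351 -0.0115] [ 0.5275 -0.0134] [ 0.52137447 -0.015077  ]
green [534. 218.] 2296 [ 0.6276 -0.1334] [ 0.613  -0.1259] [ 0.60100141 -0.11992051]
blue [333. 200.] 878 [ 0.4435 -0.1163] [ 0.443  -0.1101] [ 0.4425963  -0.10507715]
```

View pics/w3.png

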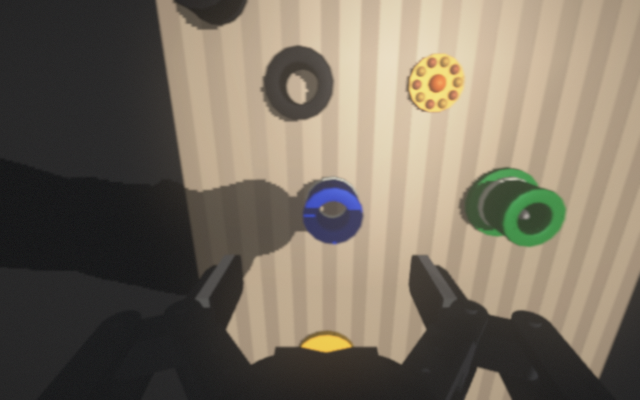

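W3: the blue ring is centred near (333,213), between the fingers, and green is seated on its stand. I'll pick blue and carry it to the blue stand.

```bash
python3 -m pendant '[{"rotation":[0,0,0],"linear":[0,0,0.2],"claw":-1},{"rotation":[0,0,0],"linear":[0,0,0.45],"claw":-1},{"rotation":[0,0,0],"linear":[0,0,0.7],"claw":-1},{"rotation":[0,0,0],"linear":[0,0,0.82],"claw":-1},{"rotation":[0,0,0],"linear":[0,0,0.82],"claw":-1}]'
python3 -m pendant '[{"rotation":[0,0,0],"linear":[0,0,0],"claw":1},{"rotation":[0,0,0],"linear":[0,0,0],"claw":1},{"rotation":[0,0,0],"linear":[0,0,0],"claw":1},{"rotation":[0,0,0],"linear":[0,0,0],"claw":1},{"rotation":[0,0,0],"linear":[0,0,0],"claw":1}]' 40
python3 -m pendant '[{"rotation":[0,0,0],"linear":[0,0,-0.2],"claw":1},{"rotation":[0,0,0],"linear":[0,0,-0.5],"claw":1},{"rotation":[0,0,0],"linear":[0.1,0,-0.75],"claw":1},{"rotation":[0,0,0],"linear":[0.35,0.1,-0.75],"claw":1},{"rotation":[0,0,0],"linear":[0.6,0.23,-0.75],"claw":1}]'
python3 -m pendant '[{"rotation":[0,0,0],"linear":[0.25,0,0],"claw":1},{"rotation":[0,0,0],"linear":[0.5,0,0],"claw":1},{"rotation":[0,0,0],"linear":[0.75,0,0],"claw":1},{"rotation":[0,0,0],"linear":[1,0,0],"claw":1}]'
python3 -m pendant '[{"rotation":[0,0,0],"linear":[0.25,0,0],"claw":1},{"rotation":[0,0,0],"linear":[0.5,0,0],"claw":1},{"rotation":[0,0,0],"linear":[0.75,0,0],"claw":1},{"rotation":[0,0,0],"linear":[1,0,0],"claw":1},{"rotation":[0,0,0],"linear":[1,0,0],"claw":1}]'
python3 -m pendant '[{"rotation":[0,0,0],"linear":[0.25,0,0],"claw":1},{"rotation":[0,0,0],"linear":[0.5,0,0],"claw":1},{"rotation":[0,0,0],"linear":[0.55,0,0],"claw":1},{"rotation":[0,0,0],"linear":[0.55,0,0],"claw":1},{"rotation":[0,0,0],"linear":[0.55,0,0],"claw":1}]'
python3 - <<'E'
from h import *
c=env.capture("scene");d=env.capture("side");w=env.capture("wrist")
a=np.vstack([np.hstack([cv2.resize(c["frame"][170:320,380:560],(400,300)),cv2.resize(d["frame"][240:390,200:380],(400,300))]),np.hstack([w["frame"],w["frame"][:,:160]])[:300]])
cv2.imwrite("pics/chk3.png",a[:,:,::-1])
E
```

```text
time: 10.68
tcp_pos: [0.4401, -0.116, 0.0791]
eef_rot: [-0.002, 0.707, 0.707, -0.001]
wrist_force: [-0.1, -0.1, -0.2]
finger_gap: 1.005
grasp_force: 0.0
time: 11.1
tcp_pos: [0.442, -0.1168, 0.0837]
eef_rot: [0.001, 0.707, 0.707, 0.001]
wrist_force: [-0.2, 0.0, 5.3]
finger_gap: 0.542
grasp_force: 40.0
time: 11.52
tcp_pos: [0.4696, -0.0445, 0.1753]
eef_rot: [0.002, 0.708, 0.706, 0.002]
wrist_force: [0.2, -0.7, -1.7]
finger_gap: 0.533
grasp_force: 41.6
time: 11.85
tcp_pos: [0.4683, 0.0771, 0.173]
eef_rot: [0.001, 0.707, 0.707, 0.001]
wrist_force: [0.6, -0.4, -1.8]
finger_gap: 0.535
grasp_force: 41.6
time: 12.27
tcp_pos: [0.4689, 0.2004, 0.1733]
eef_rot: [-0.0, 0.705, 0.709, 0.002]
wrist_force: [0.9, 0.5, -1.8]
finger_gap: 0.537
grasp_force: 41.6
time: 12.68
tcp_pos: [0.468, 0.2613, 0.1723]
eef_rot: [0.0, 0.707, 0.707, -0.0]
wrist_force: [-0.3, -0.4, -1.7]
finger_gap: 0.536
grasp_force: 41.6
```

View pics/chk3.png

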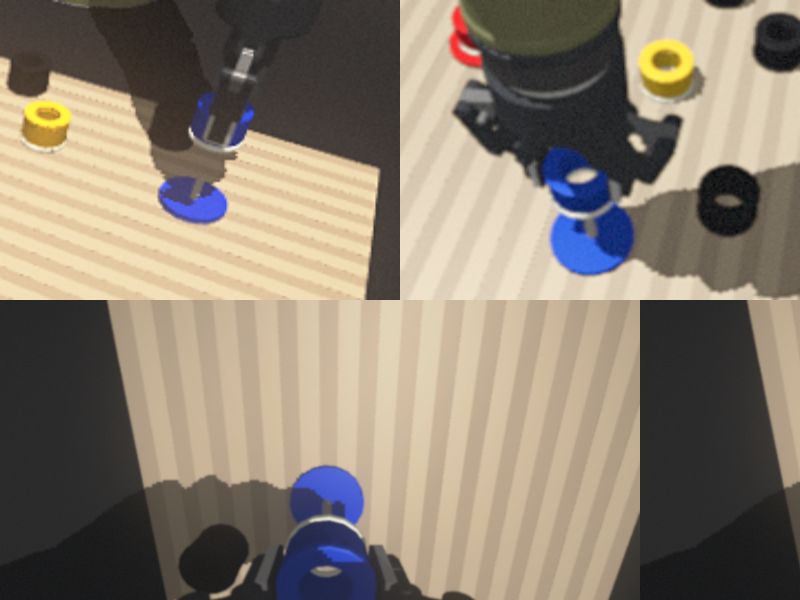

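Chk3: the blue spool is upright above the blue stand, with the wrist alignment the same as before. I'll release it, then move over yellow.

```bash
python3 -m pendant '[{"rotation":[0,0,0],"linear":[0,0,0.15],"claw":1},{"rotation":[0,0,0],"linear":[0,0,0.35],"claw":1},{"rotation":[0,0,0],"linear":[0,0,0.55],"claw":1},{"rotation":[0,0,0],"linear":[0,0,0.68],"claw":1},{"rotation":[0,0,0],"linear":[0,0,0.68],"claw":1}]'
python3 -m pendant '[{"rotation":[0,0,0],"linear":[0,0,0],"claw":1},{"rotation":[0,0,0],"linear":[0,0,0],"claw":-1},{"rotation":[0,0,0],"linear":[0,0,0],"claw":-1},{"rotation":[0,0,0],"linear":[0,0,0],"claw":-1},{"rotation":[0,0,0],"linear":[0,0,0],"claw":-1}]'
python3 -m pendant '[{"rotation":[0,0,0],"linear":[0,0,-0.2],"claw":-1},{"rotation":[0,0,0],"linear":[0,0,-0.5],"claw":-1},{"rotation":[0,0,0],"linear":[0,0,-0.75],"claw":-1},{"rotation":[0,0,0],"linear":[-0.1,-0.05,-0.75],"claw":-1},{"rotation":[0,0,0],"linear":[-0.34,-0.18,-0.75],"claw":-1}]'
python3 -m pendant '[{"rotation":[0,0,0],"linear":[-0.3,0,0],"claw":-1},{"rotation":[0,0,0],"linear":[-0.6,0,0],"claw":-1},{"rotation":[0,0,0],"linear":[-0.9,0,0],"claw":-1},{"rotation":[0,0,0],"linear":[-1,0,0],"claw":-1},{"rotation":[0,0,0],"linear":[-1,0,0],"claw":-1}]'
python3 - <<'E'
from h import *
c=env.capture("wrist");cv2.imwrite("pics/w4.png",c["frame"][:,:,::-1])
for b in blobs(c):print(*b,ray(c,b[1],.04)[:2])
E
```

```text
time: 13.25
tcp_pos: [0.4674, 0.2601, 0.0887]
eef_rot: [-0.0, 0.708, 0.707, -0.001]
wrist_force: [0.4, -0.6, -1.3]
finger_gap: 0.538
grasp_force: 44.3
time: 13.67
tcp_pos: [0.4684, 0.2616, 0.0909]
eef_rot: [0.0, 0.707, 0.707, 0.001]
wrist_force: [-0.2, 0.5, 0.4]
finger_gap: 1.0
grasp_force: 0.0
time: 14.08
tcp_pos: [0.45, 0.2237, 0.1834]
eef_rot: [0.001, 0.706, 0.708, 0.004]
wrist_force: [1.2, -0.6, -1.0]
finger_gap: 1.001
grasp_force: 0.0
time: 14.5
tcp_pos: [0.4461, 0.0984, 0.1807]
eef_rot: [0.0, 0.708, 0.706, -0.0]
wrist_force: [0.4, 0.7, 0.4]
finger_gap: 0.998
grasp_force: 0.0
red [535. 214.] 5721 [0.6377 0.084 ] [0.6229 0.0913] [0.61023402 0.09716177]
yellow [327. 206.] 2734 [0.447  0.0919] [0.4469 0.0986] [0.44679709 0.1043352 ]
blue [371.  18.] 677 [0.4798 0.2404] [0.4772 0.2356] [0.4751305  0.23163919]
blue [360.   3.] 182 [0.4718 0.2503] [0.4698 0.2448] [0.46782542 0.23998208]
```

View pics/w4.png

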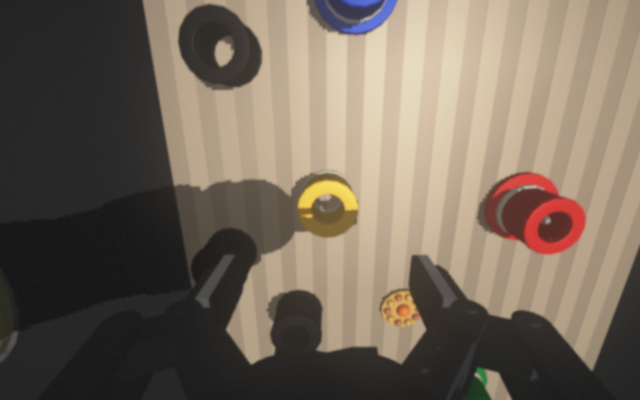

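W4: the yellow ring is at (328,207), between the fingers, and the nearest black spool clears the left finger. I'll narrow the opening a little as a margin, pick yellow and carry it.

```bash
python3 -m pendant '[{"rotation":[0,0,0],"linear":[0.02,0,0.2],"claw":-0.5},{"rotation":[0,0,0],"linear":[0.02,0,0.4],"claw":-0.5},{"rotation":[0,0,0],"linear":[0.02,0,0.6],"claw":-0.5},{"rotation":[0,0,0],"linear":[0.02,0,0.82],"claw":-0.5},{"rotation":[0,0,0],"linear":[0.02,0,0.82],"claw":-0.5}]'
python3 -m pendant '[{"rotation":[0,0,0],"linear":[0,0,0],"claw":1},{"rotation":[0,0,0],"linear":[0,0,0],"claw":1},{"rotation":[0,0,0],"linear":[0,0,0],"claw":1},{"rotation":[0,0,0],"linear":[0,0,0],"claw":1},{"rotation":[0,0,0],"linear":[0,0,0],"claw":1}]' 40
python3 -m pendant '[{"rotation":[0,0,0],"linear":[0,0,-0.2],"claw":1},{"rotation":[0,0,0],"linear":[0,0,-0.5],"claw":1},{"rotation":[0,0,0],"linear":[-0.1,0,-0.75],"claw":1},{"rotation":[0,0,0],"linear":[-0.35,-0.08,-0.75],"claw":1},{"rotation":[0,0,0],"linear":[-0.6,-0.08,-0.75],"claw":1}]'
python3 -m pendant '[{"rotation":[0,0,0],"linear":[-0.25,0,0],"claw":1},{"rotation":[0,0,0],"linear":[-0.5,0,0],"claw":1},{"rotation":[0,0,0],"linear":[-0.75,0,0],"claw":1},{"rotation":[0,0,0],"linear":[-1,0,0],"claw":1}]'
python3 -m pendant '[{"rotation":[0,0,0],"linear":[-0.25,0,0],"claw":1},{"rotation":[0,0,0],"linear":[-0.5,0,0],"claw":1},{"rotation":[0,0,0],"linear":[-0.75,0,0],"claw":1},{"rotation":[0,0,0],"linear":[-1,0,0],"claw":1},{"rotation":[0,0,0],"linear":[-1,0,0],"claw":1}]'
python3 -m pendant '[{"rotation":[0,0,0],"linear":[-0.25,0,0],"claw":1},{"rotation":[0,0,0],"linear":[-0.5,0,0],"claw":1},{"rotation":[0,0,0],"linear":[-0.7,0,0],"claw":1},{"rotation":[0,0,0],"linear":[-0.7,0,0],"claw":1},{"rotation":[0,0,0],"linear":[-0.7,0,0],"claw":1}]'
python3 - <<'E'
from h import *
c=env.capture("scene");d=env.capture("side");w=env.capture("wrist")
a=np.vstack([np.hstack([cv2.resize(c["frame"][110:260,180:360],(400,300)),cv2.resize(d["frame"][70:220,270:450],(400,300))]),np.hstack([w["frame"],w["frame"][:,:160]])[:300]])
cv2.imwrite("pics/chk4.png",a[:,:,::-1])
E
```

```text
time: 14.97
tcp_pos: [0.4436, 0.1037, 0.0783]
eef_rot: [-0.002, 0.707, 0.708, -0.002]
wrist_force: [-1.1, -1.1, -0.3]
finger_gap: 0.753
grasp_force: 0.0
time: 15.38
tcp_pos: [0.4472, 0.1035, 0.083]
eef_rot: [0.001, 0.707, 0.707, 0.001]
wrist_force: [-0.8, 0.3, -0.2]
finger_gap: 0.533
grasp_force: 41.0
time: 15.8
tcp_pos: [0.4375, 0.0312, 0.1746]
eef_rot: [0.001, 0.706, 0.708, 0.002]
wrist_force: [-0.6, -0.4, -2.5]
finger_gap: 0.535
grasp_force: 41.4
time: 16.13
tcp_pos: [0.4368, -0.0903, 0.1727]
eef_rot: [0.001, 0.707, 0.707, 0.0]
wrist_force: [0.8, -0.4, -0.7]
finger_gap: 0.533
grasp_force: 41.4
time: 16.55
tcp_pos: [0.4375, -0.2135, 0.1729]
eef_rot: [0.002, 0.709, 0.705, -0.0]
wrist_force: [-0.3, 0.2, -0.4]
finger_gap: 0.535
grasp_force: 41.4
time: 16.97
tcp_pos: [0.4368, -0.2934, 0.1722]
eef_rot: [0.0, 0.708, 0.706, 0.0]
wrist_force: [0.1, 0.6, -1.0]
finger_gap: 0.535
grasp_force: 41.4
```

View pics/chk4.png

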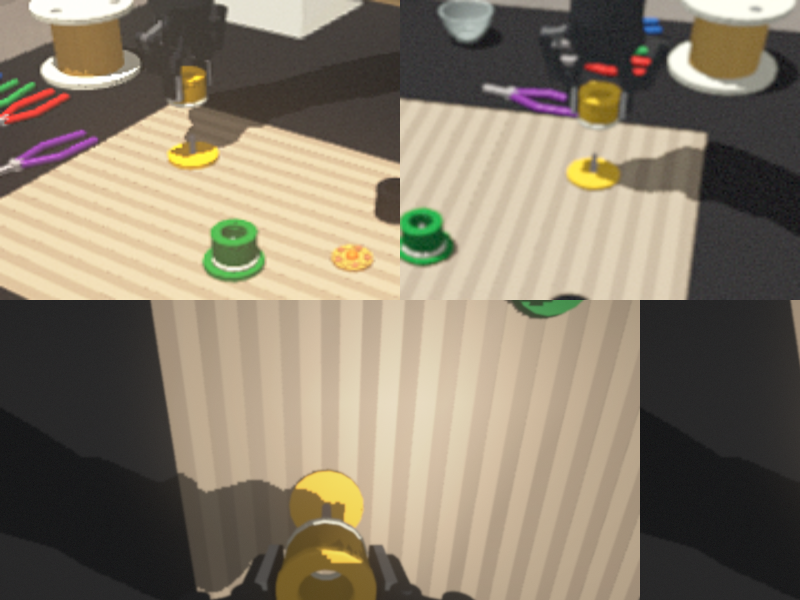

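Chk4: yellow is aligned above its stand, with the pliers and the large reel well clear, and green is seated flat. I'll release yellow and retreat.

```bash
python3 -m pendant '[{"rotation":[0,0,0],"linear":[0,0,0.15],"claw":1},{"rotation":[0,0,0],"linear":[0,0,0.35],"claw":1},{"rotation":[0,0,0],"linear":[0,0,0.55],"claw":1},{"rotation":[0,0,0],"linear":[0,0,0.68],"claw":1},{"rotation":[0,0,0],"linear":[0,0,0.68],"claw":1}]'
python3 -m pendant '[{"rotation":[0,0,0],"linear":[0,0,0],"claw":1},{"rotation":[0,0,0],"linear":[0,0,0],"claw":-1},{"rotation":[0,0,0],"linear":[0,0,0],"claw":-1},{"rotation":[0,0,0],"linear":[0,0,0],"claw":-1},{"rotation":[0,0,0],"linear":[0,0,0],"claw":-1}]'
python3 -m pendant '[{"rotation":[0,0,0],"linear":[0,0,-0.2],"claw":-1},{"rotation":[0,0,0],"linear":[0,0,-0.5],"claw":-1},{"rotation":[0,0,0],"linear":[0,0,-0.8],"claw":-1},{"rotation":[0,0,0],"linear":[0,0,-1],"claw":-1},{"rotation":[0,0,0],"linear":[0,0,-1],"claw":-1}]'
python3 -m pendant '[{"rotation":[0,0,0],"linear":[0.2,0,-0.2],"claw":-1},{"rotation":[0,0,0],"linear":[0.4,0,-0.5],"claw":-1},{"rotation":[0,0,0],"linear":[0.6,0,-0.6],"claw":-1},{"rotation":[0,0,0],"linear":[0.6,0,-0.6],"claw":-1},{"rotation":[0,0,0],"linear":[0.6,0,-0.6],"claw":-1}]'
python3 - <<'E'
from h import *
c=env.capture("scene");d=env.capture("side")
a=np.vstack([cv2.resize(c["frame"][150:340,150:570],(663,300)),cv2.resize(d["frame"][110:400,180:460],(663,300))])
b=cv2.resize(c["frame"][150:340,150:570],(800,362))
a=np.hstack([cv2.resize(c["frame"][150:340,180:500],(440,261)).repeat(1,0),cv2.resize(d["frame"][110:400,180:400],(360,261))])
cv2.imwrite("pics/end.png",cv2.resize(a,(800,261))[:,:,::-1])
cv2.imwrite("pics/end2.png",cv2.resize(d["frame"][110:390,180:400],(471,600))[:,:,::-1])
E
```

```text
time: 17.53
tcp_pos: [0.4359, -0.2909, 0.0884]
eef_rot: [-0.001, 0.707, 0.708, -0.0]
wrist_force: [0.2, 1.3, -0.6]
finger_gap: 0.533
grasp_force: 43.7
time: 17.95
tcp_pos: [0.4372, -0.2929, 0.0909]
eef_rot: [0.001, 0.707, 0.707, 0.0]
wrist_force: [-0.6, -0.7, -0.6]
finger_gap: 1.001
grasp_force: 0.0
time: 18.37
tcp_pos: [0.4395, -0.2946, 0.2163]
eef_rot: [0.005, 0.707, 0.707, 0.001]
wrist_force: [1.0, -0.9, -0.1]
finger_gap: 1.001
grasp_force: 0.0
time: 18.78
tcp_pos: [0.4372, -0.2203, 0.283]
eef_rot: [0.001, 0.706, 0.708, 0.0]
wrist_force: [-0.6, -1.1, -1.0]
finger_gap: 1.001
grasp_force: 0.0
```

View pics/end2.png

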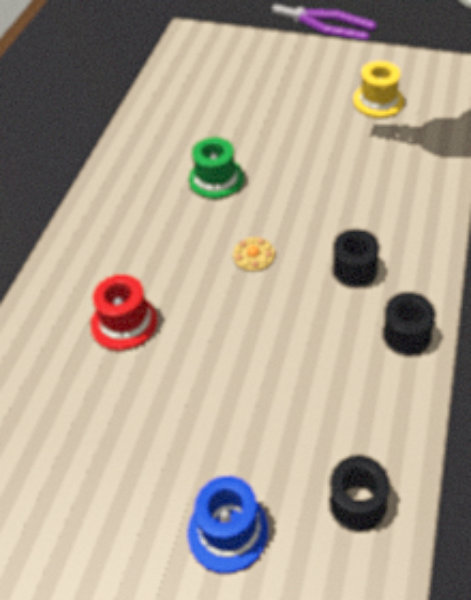

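View pics/end.png

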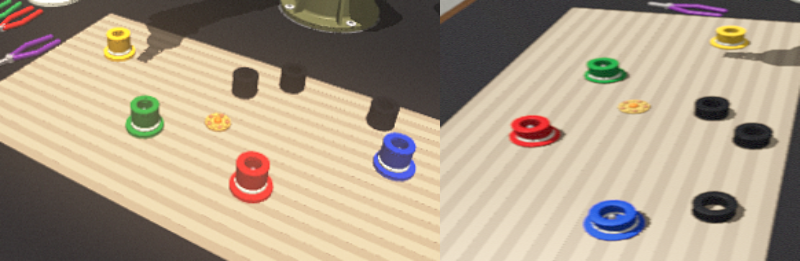

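All four spools sit flat on their own stands with the white end down. The pendant, pliers and black spools are where they were.

```bash
python3 -c "
from bench import env
print(env.job_done())"
```

```text
the job is handed in; nothing more can be done
None
```

The job is handed in: in the final camera views all four spools sit flat, white end down, on the stands of their own colour, with the pendant and pliers untouched (about 19 s of the 109 s used).

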